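Check the dust extractor's filter against the light

TASK

Check whether the bench dust extractor's filter is clogged: swing its orange cover right back until it rests open, draw the filter cassette straight up out of the cabinet, and hold it up to the lit work light - upright, square to the lens and centred on it, about ten centimetres in front. Finish while still holding it there in the gripper, clear of everything else, with the cover left open. Do not set the filter down on the bench, and leave the light and the other things lying about where they are.

Things in the scene. Friction and masses are not known exactly. Their poses are not given: they have to be found in the camera images.
- extractor: Dust extractor, fixed: grey steel cabinet on the bench, flat top 150 mm high. Origin on the bench; x runs front (round intake spigot 60 mm wide and 30 mm long, switch) to rear, z up. Cabinet spans x -110 to +90, y -120 to +120 mm. In its top, under the orange cover, is the filter slot: 26 mm (x) by 148 mm (y), centred at x +25, y 0 mm.
- cover (a joint): Angle of the orange cover hinged on the cabinet's top: 0 shut, growing as it opens up and to the rear, stop at 2.3 rad (leaning back, fully open). About 0.3 kg, slight friction and damping: it falls shut below about 1.0 rad, and beyond about 1.3 rad falls open to the stop by itself in a second or two.
- cover_hinge (a point): Middle of the cover's hinge line, along the extractor's y at its x +80, z 150 mm (level with the cabinet's top); the point turns with the cover. Shut, the cover is a hood reaching 110 mm from the hinge to the front (-x), 184 mm wide (y), 42 mm high, open underneath, 3 mm walls; it hides the filter's flange and grip.
- cover_knob (a point): Grip point on the black round knob (22 mm diameter, 30 mm high) standing on the cover's top near its front edge: on the knob's axis, 21 mm above the cover's top. Shut, it is 95 mm in front (-x) of the hinge line and 63 mm above it. Turns with the cover; z is the knob's axis.
- filter: Filter cassette, loose, about 0.25 kg: black frame, pale pleats, 18 mm thick (x), 140 wide (y), 105 high. Origin: centre of its lower edge, z up. On top a flange 34 (x) by 156 (y), 6 mm thick, rests on the cabinet's top when it is in the slot (lower edge then 45 mm up, axes as the extractor's, 4 mm play); on that a red grip 14 mm thick (x), 44 wide, 30 high. Comes out straight up, by 105 mm.
- filter_grip (a point): Grip point in the filter's red finger grip: on the filter's mid plane, 132 mm above its lower edge (21 mm above the flange). Axes as the filter's.
- filter_center (a point): Centre of the filter's pleated panel, 52.5 mm above its lower edge, 79.5 mm below filter_grip. Axes as the filter's; x is square to its two faces.
- worklight: LED work light, loose on the bench, 1.6 kg: yellow panel 132 mm wide, 104 high, 36 thick, on a dark tubular stand with feet 172 mm apart over all (y) and 156 mm long (x); handle on top reaches 265 mm above the bench. Origin on the bench under the panel; the light shines along its own -x, z up.
- light_lens (a point): Centre of the pale, lit lens (102 by 74 mm) on the panel's front, 190 mm above the bench. Axes as the work light's: the light shines along -x from here.
- bolt_bin: Blue open bin of bolts, 120 mm (x) by 100 mm (y) by 60 mm high, loose; origin at the centre of its underside. Leave alone.
- tape_measure: Yellow tape measure, 75 mm (x) by 45 mm (y) by 70 mm high, loose; origin at the centre of its underside. Leave alone.
- mask_cartridge: Pink round respirator cartridge, 92 mm diameter, 38 mm high, lying loose on the board offcut; origin at the centre of its underside. Leave alone.
- board_offcut: Flat board offcut, 90 mm (x) by 200 mm (y) by 22 mm high, lying loose on the bench; origin at the centre of its underside. Leave alone.

How it is judged:
On the way, in this order (a step that is already met when the one before it is completed fails the run):
1. the cover is swung right back, to rest open (value of joint cover above 2 rad), for 0.2 s.
2. the filter is drawn clear out of the cabinet's top, in the gripper (z of filter in the frame of extractor above 0.155 m and contact force between the fingers and filter above 0.5 N), for 0.1 s.
At the end, for the whole second after the job is handed in: Cover beyond 2.0 rad. Filter held still by the fingers, touching nothing else, lower edge over 60 mm up; its centre 50 to 160 mm in front of the lens and within 35 mm of its centre line sideways and in height; upright within 0.22 rad, square to the light within 0.3 rad (value of joint cover above 2 rad and contact force between the fingers and filter above 0.5 N and height (world z) of filter above 0.06 m and x of filter_center in the frame of light_lens between -0.16 and -0.05 m and y of filter_center in the frame of light_lens between -0.035 and 0.035 m and z of filter_center in the frame of light_lens between -0.035 and 0.035 m and angle between the x axis of filter and the x axis of worklight, either way round below 0.3 rad and angle between filter's own z axis and vertical below 0.22 rad and linear speed of filter below 0.03 m/s and contact force between filter and extractor below 0.1 N and contact force between filter and worklight below 0.1 N and contact force between filter and bolt_bin below 0.1 N and contact force between filter and tape_measure below 0.1 N and contact force between filter and mask_cartridge below 0.1 N and contact force between filter and board_offcut below 0.1 N); the arm keeps its last pose, push and grip.
It fails at once if the filter is set down or dropped on the bench (height (world z) of filter below 0.03 m).
It fails at once if the work light is pushed more than 20 mm (distance of worklight from where it was at the start of the episode above 0.02 m).
It fails at once if the bolt bin, tape measure, mask cartridge or board offcut is moved more than 20 mm (distance of any of bolt_bin, tape_measure, mask_cartridge, board_offcut from where it was at the start of the episode above 0.02 m).
It also fails if it takes over 51 s, if anything falls off the work surface, if the arm or the gripper's body presses on something with over 40 N, if the wrist force passes 120 N, or if a joint passes its speed limit or range.

ROBOT

A 7-joint arm with a two-finger parallel gripper is mounted at the origin on the work surface. World frame = base frame: x ahead of the robot, y to its left, z up, the work surface at z = 0. Lengths are in m, angles in rad, forces in N, time in s.
With the tool pointing down it reaches from about 0.425 to 0.875 m from the base axis. Payload 4.7 kg.
Tool frame: the origin (TCP) lies midway between the tips of the shut fingers; the grasp point (between the pads) lies 19 mm behind it; z points along the fingers, y is the line along which they close (so a half turn about z gives the same grasp; the last joint's range is limited). The gripper opens to 87 mm and grips with 3 to 60 N. Pads are 19 mm wide; open, the fingers measure 117 mm over their backs; the gripper's body (75 mm by 190 mm) begins 51 mm behind the grasp point.
Start: joints at [-1.178, 0.321, -0.07, 1.45, 0.023, 1.371, -0.057], TCP at [0.24, 0.604, 0.19] pointing down, gripper open.
Joint ranges: [-2.86, 2.86], [-0.3, 2.09], [-1.38, 1.24], [0.06, 2.45], [-1.56, 4.7], [0.09, 2.05], [-2.69, 2.69]. Speed limits (rad/s): [2.57, 2.57, 3.14, 3.14, 3.14, 3.14, 3.14].

INTERFACE

Orientations are given as a rotation vector (axis times angle).
In Python, from bench import ctrl gives the robot as it stands. The module is installed in compiled form; this text tells all that it offers.
- The arm moves only by the shell command python3 -m handwheel 'ROWS' [FORCE]. ROWS is JSON, a list of rows, each a list of 7 numbers: the finger opening in m, from 0 to 0.087, then the shift along the tool's x, y, z in m, then the turn, a rotation vector about the tool's x, y, z in degrees. A call has 1 to 12 rows; each row shifts and turns the commanded pose from where the row before left it, along the tool's axes as they then stand; what a row does not reach is not made up. A row lasts 1/8 s, in which the tool goes at most 62.5 mm and 10.7 degrees, less where a joint would pass 70% of its speed; a pose out of reach is approached as far as the arm can. A call is refused whole if a number of a shift passes 0.0625 or a number of a turn 10.7, either way. A call with a gripper value outside its range is refused whole. The fingers move at their own pace and stop on an object; FORCE is the grip in N (left out, the last holds). Time passes only in rows, so rows that do not move let the fingers close. It gives the time, the measured TCP pose, the force, the opening and the grip force at its end, in the units of the state.
- ctrl.get_state(): the state, without advancing time (a new reading comes with each control period).
- ctrl.get_image(name): name is "side" or "top"; returns (picture, depth): 420x560x3 uint8, blue, green, red; 420x560 float32, m along the optical axis (not along the pixel's ray), 0 where there is no reading.
- ctrl.camera_info(name): a dict with "intrinsics" (3x3 intrinsics, pixels), "R" (3x3) and "t" (3): a world point X has camera coordinates R X + t. Camera axes: x right, y down, z forward; pixel columns grow to the right and rows downward; lengths in m; the calibration is good to about 2 mm. A picture is of the moment at which its call begins. camera_info takes no time and is no camera call.
- ctrl.close_job(): hands the job in; it is judged then, once.
The state is a dict: "time": time; "joint_positions": joint angles; "qd": joint speeds; "joint_torque": joint torques, N m; "position": TCP position; "tool_rot": TCP orientation; "ft_force": force on the tool from outside, world axes, zero at the start; "torque": the same for the moment, N m; "grip_width": opening from 0.0 (shut) to 1.0 (fully open); "grip_force": force on a finger pad.
Only numpy, scipy, OpenCV 4.12 (cv2) and the standard library are available. Lean on these libraries where they do the work, as an engineer would, in place of code of your own. Each camera call takes 0.05 s, during which the arm holds its last target. There are 200 camera calls.

## Working session

There is one attempt and no reset: what is moved stays moved. The work goes in short steps, Python scripts to look and compute and a shell command to move; the robot and the scene stay as the last step left them, time stands still between calls to the robot, and variables do not carry over. Pictures are saved under pics/ and viewed, at most 10 in all, crops included, and the job is handed in when it is done.

```bash
mkdir -p pics
cat > h.py <<'E'
import numpy as np,cv2
from bench import ctrl
from scipy.spatial.transform import Rotation as Ro
def grab(n):
    im,d=ctrl.get_image(n);c=ctrl.camera_info(n)
    K=np.array(c["intrinsics"]);R=np.array(c["R"]);t=np.array(c["t"])
    v,u=np.mgrid[:420,:560]
    P=np.stack([(u-K[0,2])/K[0,0]*d,(v-K[1,2])/K[1,1]*d,d],-1)
    W=(P-t)@R; W[d==0]=np.nan
    return im,d,W
E
python3 - <<'E'
from h import *
for n in("top","side"):
    im,d,W=grab(n);cv2.imwrite(f"pics/{n}0.png",im);np.savez(f"{n}0.npz",im=im,d=d,W=W)
    c=ctrl.camera_info(n);print(n,-np.array(c["R"]).T@c["t"],(d==0).mean())
s=ctrl.get_state();print(s)
E
```

```text
top [ 0.46698338 -0.01072313  1.20447699] 0.004034863945578232
side [ 0.91117725 -0.65716783  0.78151472] 0.003920068027210884
{'time': 0.1, 'joint_positions': array([-1.17789913,  0.32174191, -0.07008101,  1.45156115,  0.02263048,
        1.37077235, -0.05692056]), 'qd': array([ 0.00035198, -0.00393757,  0.00097336, -0.00355861, -0.00045296,
       -0.00014814,  0.00025832]), 'joint_torque': array([-3.81511600e-04, -4.92576170e+01, -4.05691797e-01, -3.13398314e+01,
       -6.40158006e-02,  3.94824904e-02,  7.34690730e-05]), 'position': array([0.24023181, 0.60339227, 0.18937133]), 'tool_rot': array([-5.91409401e-01, -3.08522157e+00,  2.64621046e-03]), 'ft_force': array([ 0.16888707, -0.41189229, -0.11692411]), 'torque': array([ 0.01317915, -0.0060684 ,  0.02630517]), 'grip_force': 0.0, 'grip_width': 0.9993019960315986}
```

View pics/top0.png

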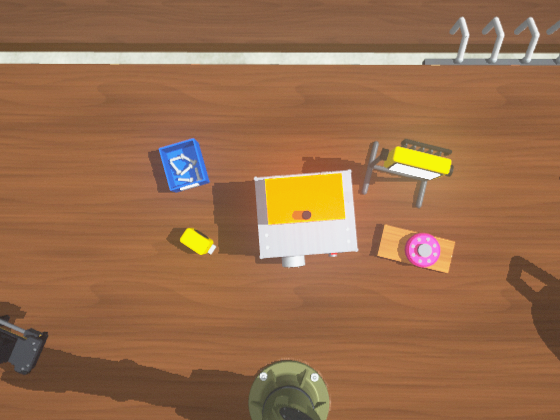

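View pics/side0.png

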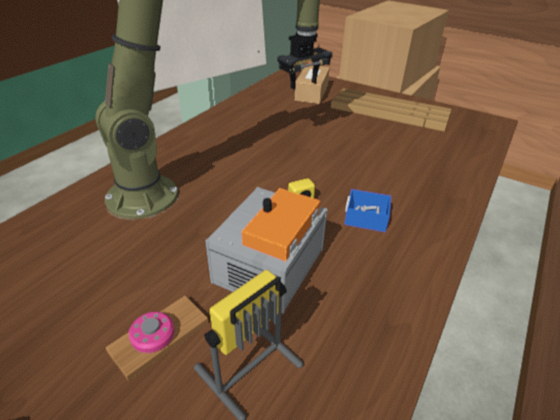

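The top view shows the cabinet at about (306,215), with its orange cover at (305,198), the knob at (307,215) and the spigot towards the robot at (293,260). The light is at (420,162), with its lens facing down the image. The bin, tape measure, board and cartridge stand well aside. The side view agrees. Next I'll measure the poses.

```bash
cat > m.py <<'E'
from h import *
a=np.load("top0.npz");im,W=a["im"],a["W"];hsv=cv2.cvtColor(im,cv2.COLOR_BGR2HSV)
v,u=np.mgrid[:420,:560]
def rect(m,name):
    p=W[m][:,:2].astype(np.float32);r=cv2.minAreaRect(p)
    b=cv2.boxPoints(r);e=b[1]-b[0]
    print(name,len(p),"c",np.round(r[0],4),"size",np.round(r[1],4),"edge",np.round(np.degrees(np.arctan2(e[1],e[0])),1),"z",np.round(np.nanpercentile(W[m][:,2],[5,50,95]),4));return r
z=W[...,2]
org=(hsv[...,0]>8)&(hsv[...,0]<24)&(hsv[...,1]>180)&(hsv[...,2]>150)
near=(u>245)&(u<365)&(v>160)&(v<275)
rect(org&near&(abs(z-.192)<.01),"cover")
rect(near&(abs(z-.150)<.006)|(org&near&(abs(z-.192)<.01)),"cab")
rect(near&(z>.205),"knob")
L=(u>355)&(u<465)&(v>130)&(v<215)
yel=(hsv[...,0]>22)&(hsv[...,0]<35)&(hsv[...,1]>180)
rect(L&yel&(z>.2),"panel top")
rect(L&(hsv[...,1]<60)&(hsv[...,2]>200)&(z>.12),"lens")
p=W[L&(hsv[...,1]<60)&(hsv[...,2]>200)&(z>.12)];print(p.mean(0),p.min(0),p.max(0))
rect(L&(z>.01)&(z<.06),"feet")
rect(L&(z>.235),"handle")
E
python3 m.py
python3 - <<'E'
import numpy as np,cv2
s=np.load("side0.npz");im=s["im"];W=s["W"]
h=cv2.cvtColor(im,cv2.COLOR_BGR2HSV);v,u=np.mgrid[:420,:560]
y=(h[...,0]>22)&(h[...,0]<35)&(h[...,1]>150)&(u>200)&(u<295)&(v>260)&(v<360)
q=W[y];print("side panel",len(q),np.nanpercentile(q,[2,50,98],axis=0))
E
```

```text
cover 1077 c [ 0.5452 -0.0373] size [0.1069 0.182 ] edge -85.1 z [0.189  0.1924 0.1954]
cab 5287 c [ 0.5097 -0.0406] size [0.202  0.2427] edge -85.3 z [0.1474 0.1509 0.1936]
knob 69 c [ 0.5041 -0.0402] size [0.0186 0.0185] edge -89.3 z [0.2186 0.222  0.2253]
panel top 881 c [ 0.6347 -0.3077] size [0.1442 0.0454] edge -12.8 z [0.2383 0.2419 0.2449]
lens 355 c [ 0.6113 -0.297 ] size [0.1073 0.0041] edge -13.7 z [0.1576 0.2004 0.2321]
[ 0.6110725  -0.29492514  0.19917119] [ 0.59827123 -0.34938679  0.14775872] [ 0.62503527 -0.24491697  0.23730344]
feet 622 c [ 0.6294 -0.2996] size [0.1719 0.1547] edge -13.3 z [0.0113 0.0156 0.0217]
handle 1158 c [ 0.6377 -0.3016] size [0.1307 0.0531] edge -12.9 z [0.2381 0.2425 0.2652]
side panel 1918 [[ 0.6029988  -0.36643469  0.14448203]
 [ 0.63220536 -0.33407264  0.23792101]
 [ 0.66043957 -0.2448937   0.26287078]]
```

Run:
```python
import cv2
im=cv2.imread("pics/top0.png")[120:285,240:470]
cv2.imwrite("pics/topc.png",cv2.resize(im,None,fx=3.4,fy=3.4,interpolation=cv2.INTER_CUBIC))
```

```text
(no output)
```

View pics/topc.png

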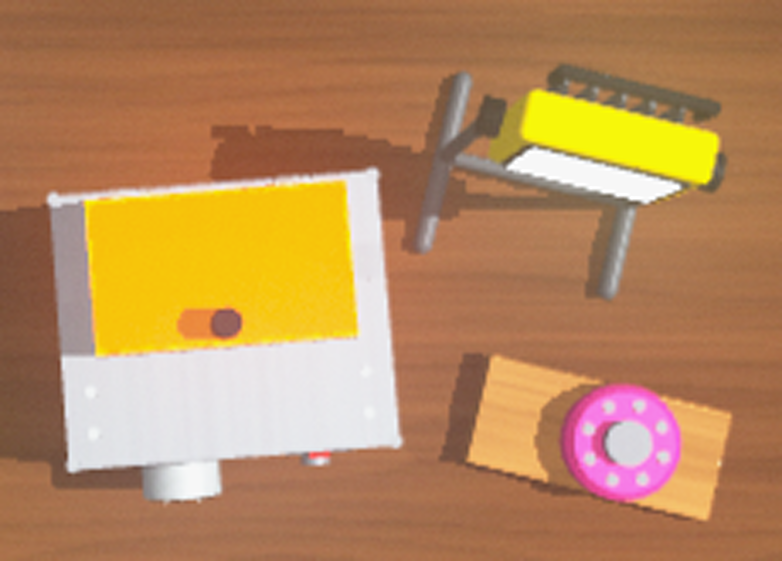

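The crop confirms the layout and yaws, and the measured sizes match the description:

| Item | Result |
|---|---|
| Extractor yaw | about +4.8° |
| Extractor origin | (0.520, -0.040) |
| Knob | (0.504, -0.041, 0.213), consistent with 15 mm in front of the origin |
| Lens | (0.611, -0.295, 0.19) |
| Light yaw | -13° |

I'll lift and turn first.

```bash
cat > d.py <<'E'
# usage: d.py x y z(grasp point or TCP) yaw_of_tool_y pitch -> shift (tool axes,mm), turn (tool axes,deg)
import sys
from h import *
x,y,z,yaw,pit=map(float,sys.argv[1:6])
s=ctrl.get_state();p=s["position"];R=Ro.from_rotvec(s["tool_rot"]).as_matrix()
zc=np.array([0,0,-1.]);yc=np.array([np.cos(np.radians(yaw)),np.sin(np.radians(yaw)),0]);T=np.stack([np.cross(yc,zc),yc,zc],1)
T=T@Ro.from_rotvec([0,np.radians(pit),0]).as_matrix()
print("t",s["time"],"pos",p.round(4),"q",np.round(s["joint_positions"],2),"f",s["ft_force"].round(1),"w",round(s["grip_width"]*87,1),"gf",round(s["grip_force"],1))
print("shift mm",(R.T@(np.array([x,y,z])-p)*1000).round(1),"turn",np.degrees(Ro.from_matrix(R.T@T).as_rotvec()).round(1))
E
python3 -m handwheel '[[0.087,0,0,-0.045,0,0,-9],[0.087,0,0,-0.045,0,0,-9],[0.087,0,0,-0.045,0,0,-9]]'; python3 d.py 0.504 -0.041 0.325 94.8 0
```

```text
time: 0.48
position: [0.2403, 0.6036, 0.3262]
tool_rot: [0.153, -3.137, 0.001]
ft_force: [0.2, 0.9, -0.2]
grip_width: 1.003
grip_force: 0.0
t 0.475 pos [0.2403 0.6036 0.3262] q [-1.14  0.3  -0.13  1.21  0.04  1.63  0.41] f [ 0.2  0.9 -0.2] w 87.3 gf 0.0
shift mm [-199.6 -667.2    1.7] turn [-0.1 -0.   0.8]
```

```bash
python3 -m handwheel '[[0.06,-0.0166,-0.0556,0,0,0,0],[0.06,-0.0166,-0.0556,0,0,0,0],[0.06,-0.0166,-0.0556,0,0,0,0],[0.06,-0.0166,-0.0556,0,0,0,0],[0.06,-0.0166,-0.0556,0,0,0,0],[0.06,-0.0166,-0.0556,0,0,0,0],[0.06,-0.0166,-0.0556,0,0,0,0],[0.06,-0.0166,-0.0556,0,0,0,0],[0.06,-0.0166,-0.0556,0,0,0,0],[0.06,-0.0166,-0.0556,0,0,0,0],[0.06,-0.0166,-0.0556,0,0,0,0],[0.06,-0.0166,-0.0556,0,0,0,0]]' >/dev/null; python3 d.py 0.504 -0.041 0.325 94.8 0
```

```text
t 1.975 pos [ 0.5006 -0.0438  0.3252] q [-0.53 -0.05  0.54  1.59  0.03  1.59  1.68] f [ 0.8  0.3 -0.2] w 59.9 gf 0.0
shift mm [-3.7  2.4  0.2] turn [0.  0.  0.5]
```

Pushing the knob rearward with closed fingers always gives an opening torque and needs no wrist tilt. I'll place the shut fingers in front of the knob and follow its arc.

```bash
python3 -m handwheel '[[0,0.0145,0,0,0,0,0.5],[0,0.0145,0,0,0,0,0],[0,0,0,0.04,0,0,0],[0,0,0,0.04,0,0,0],[0,0,0,0.037,0,0,0],[0,0,0,0,0,0,0],[0,0,0,0,0,0,0]]' 20 >/dev/null; python3 d.py 0.4723 -0.0436 0.208 94.8 0
python3 - <<'E'
from h import *
im,d,W=grab("side");cv2.imwrite("pics/s1.png",cv2.resize(im[100:310,150:430],None,fx=2.5,fy=2.5))
E
```

```text
t 2.85 pos [ 0.472  -0.0436  0.21  ] q [-0.52 -0.1   0.53  1.86  0.05  1.37  1.65] f [ 0.2 -0.1 -0.4] w 2.2 gf 0.0
shift mm [-0.3 -0.   2. ] turn [0.  0.1 0.1]
```

View pics/s1.png

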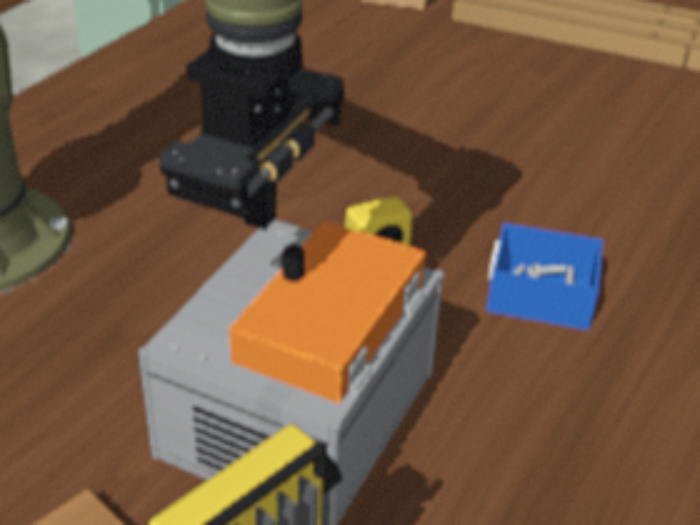

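```bash
python3 -m handwheel '[[0,-0.007,0,0,0,0,0],[0,-0.006,0,0,0,0,0],[0,-0.006,0,-0.0085,0,0,0],[0,-0.006,0,-0.0085,0,0,0],[0,-0.007,0,-0.008,0,0,0],[0,-0.0075,0,-0.0075,0,0,0],[0,-0.0085,0,-0.006,0,0,0],[0,-0.0085,0,-0.006,0,0,0],[0,-0.0095,0,-0.005,0,0,0],[0,-0.0095,0,-0.0045,0,0,0],[0,-0.010,0,-0.003,0,0,0],[0,-0.010,0,-0.003,0,0,0]]'
python3 - <<'E'
from h import *
im,d,W=grab("side");cv2.imwrite("pics/s2.png",cv2.resize(im[60:310,150:430],None,fx=2,fy=2))
E
```

```text
time: 4.4
position: [0.5673, -0.0365, 0.2684]
tool_rot: [0.132, -3.139, 0.0]
ft_force: [-0.4, 0.1, -0.1]
grip_width: 0.002
grip_force: 0.0
```

View pics/s2.png

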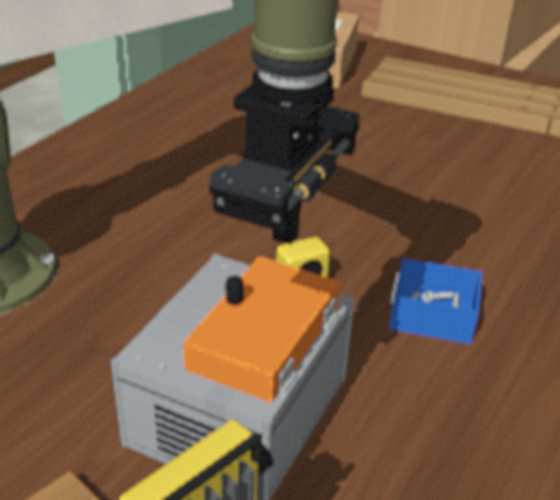

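The fingers passed over the knob at (234,290) in the crop and the cover is still shut. The finger is thinner than I assumed, so it rose before touching. I'll retry lower and push further rearward, checking for contact first.

```bash
python3 -m handwheel '[[0,0.046,0,-0.01,0,0,0],[0,0.046,0,0,0,0,0],[0,0,0,0.04,0,0,0],[0,0,0,0.039,0,0,0],[0,0,0,0,0,0,0],[0,-0.007,0,0,0,0,0],[0,-0.003,0,0,0,0,0],[0,0,0,0,0,0,0]]'; python3 -m handwheel '[[0,-0.004,0,0,0,0,0],[0,-0.002,0,0,0,0,0]]'; python3 -m handwheel '[[0,-0.004,0,-0.002,0,0,0],[0,-0.003,0,-0.002,0,0,0]]'
```

```text
time: 5.45
position: [0.486, -0.0435, 0.2004]
tool_rot: [-0.131, 3.137, -0.0]
ft_force: [-0.3, 0.4, -0.5]
grip_width: 0.006
grip_force: 0.0
time: 5.7
position: [0.4912, -0.0429, 0.1995]
tool_rot: [-0.132, 3.139, 0.0]
ft_force: [0.1, 0.7, -0.7]
grip_width: 0.006
grip_force: 0.0
time: 5.95
position: [0.4982, -0.0423, 0.2035]
tool_rot: [-0.132, 3.139, 0.0]
ft_force: [0.4, -0.5, -0.2]
grip_width: 0.006
grip_force: 0.0
```

Run:
```python
from h import *
im,d,W=grab("side");a=cv2.resize(im[90:300,190:400],None,fx=2.3,fy=2.3)
im,d,W=grab("top");b=cv2.resize(im[150:260,240:370],(483,483*110//130));c=np.zeros((483,483,3),np.uint8);c[:b.shape[0]]=b
cv2.imwrite("pics/s3.png",cv2.resize(np.hstack([a,c]),(800,400)))
```

```text
(no output)
```

View pics/s3.png

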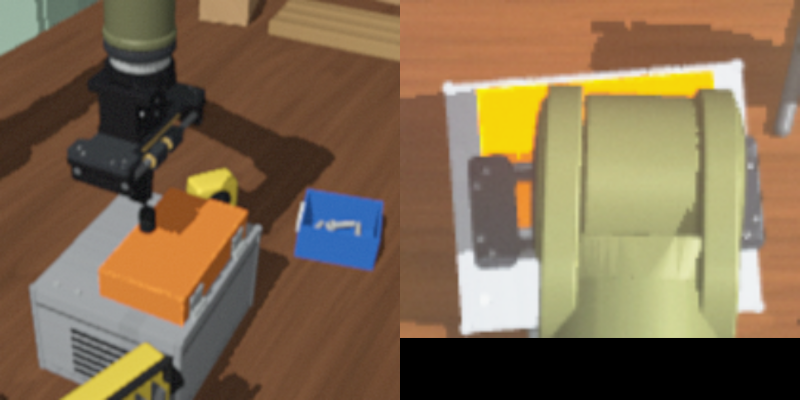

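Run:
```python
from h import *
for n in("top","side"):
    im,d,W=grab(n);h=cv2.cvtColor(im,cv2.COLOR_BGR2HSV)
    m=(h[...,0]>5)&(h[...,0]<26)&(h[...,1]>170)&(W[...,2]>.175)&(abs(W[...,0]-.55)<.08)&(abs(W[...,1]+.04)<.11)
    p=W[m];A=np.c_[p[:,:2],np.ones(len(p))];print(n,len(p),np.linalg.lstsq(A,p[:,2],rcond=None)[0],np.percentile(p[:,2],[2,50,98]))
m=(W[...,2]>.2)&(W[...,2]<.26)&(abs(W[...,0]-.5)<.04)&(abs(W[...,1]+.04)<.03)
p=W[m];
for z in np.arange(.2,.26,.006):
    q=p[abs(p[:,2]-z)<.003]
    if len(q):print(z.round(3),len(q),q.min(0).round(3),q.max(0).round(3))
print(ctrl.get_state()["ft_force"])
```

```text
top 188 [-1.14913828 -0.69795166  0.84931881] [0.18886826 0.19296375 0.62010195]
side 2653 [-0.01790413  0.01513983  0.20035689] [0.17735985 0.19051706 0.19296108]
0.2 8 [ 0.501 -0.051  0.2  ] [ 0.513 -0.037  0.203]
0.206 19 [ 0.498 -0.051  0.203] [ 0.514 -0.038  0.209]
0.212 18 [ 0.499 -0.051  0.209] [ 0.514 -0.038  0.215]
0.218 39 [ 0.497 -0.052  0.215] [ 0.514 -0.03   0.221]
0.224 16 [ 0.496 -0.05   0.221] [ 0.511 -0.031  0.223]
0.236 14 [ 0.487 -0.053  0.234] [ 0.507 -0.037  0.238]
0.242 27 [ 0.49  -0.053  0.239] [ 0.508 -0.035  0.245]
0.248 18 [ 0.494 -0.053  0.245] [ 0.508 -0.034  0.251]
0.254 19 [ 0.496 -0.053  0.252] [ 0.508 -0.034  0.257]
[-0.16038706 -1.02132566 -0.0186395 ]
```

Run:
```python
from h import *
im,d,W=grab("side")
m=(abs(W[...,0]-.498)<.02)&(abs(W[...,1]+.042)<.035)&(W[...,2]>.224)&(W[...,2]<.31)
v,u=np.where(m)
for r in range(v.min(),v.max()+1,2):
    k=(v==r);p=W[r,u[k]];print(r,u[k].min(),u[k].max(),p.mean(0).round(3))
s=np.load("side0.npz");W=s["W"]
m=(abs(W[...,0]-.24)<.1)&(abs(W[...,1]-.604)<.1)&(W[...,2]>.1)&(W[...,2]<.3)
p=W[m];print("start gripper z pct",np.percentile(p[:,2],[0,1,3,10,50]),p[p[:,2].argsort()[:5]])
```

```text
178 267 269 [ 0.506 -0.038  0.279]
180 265 270 [ 0.506 -0.041  0.276]
182 263 269 [ 0.506 -0.047  0.274]
184 261 269 [ 0.504 -0.048  0.268]
186 261 269 [ 0.504 -0.047  0.262]
188 261 269 [ 0.504 -0.048  0.257]
190 261 269 [ 0.503 -0.047  0.251]
192 260 269 [ 0.502 -0.048  0.246]
194 258 268 [ 0.499 -0.049  0.24 ]
196 263 266 [ 0.504 -0.05   0.236]
start gripper z pct [0.22051953 0.22134337 0.22341529 0.23025327 0.26596425] [[0.2494466  0.6484197  0.22051953]
 [0.20735405 0.56073267 0.22098999]
 [0.21818004 0.55647019 0.22116762]
 [0.26417064 0.64410723 0.22137197]
 [0.22901707 0.55203741 0.22144228]]
```

The camera shows the fingertips about 30 mm above the reported TCP, both now (0.234 against 0.2035) and at the start (0.2205 against 0.189). That is why they cleared the knob. I'll correct for that offset and go lower.

```bash
python3 -m handwheel '[[0,0.03,0,0,0,0,0],[0,0,0,0.031,0,0,0],[0,0,0,0,0,0,0],[0,-0.008,0,0,0,0,0],[0,-0.006,0,0,0,0,0],[0,-0.003,0,0,0,0,0],[0,0,0,0,0,0,0]]'; python3 -m handwheel '[[0,-0.003,0,-0.002,0,0,0],[0,-0.003,0,-0.004,0,0,0]]'
```

```text
time: 7.08
position: [0.4842, -0.0434, 0.1727]
tool_rot: [0.131, -3.136, -0.0]
ft_force: [-4.6, 0.6, 3.6]
grip_width: 0.005
grip_force: 2.4
time: 7.32
position: [0.4873, -0.0431, 0.1776]
tool_rot: [0.131, -3.13, -0.001]
ft_force: [-11.2, -0.1, 5.3]
grip_width: 0.001
grip_force: 5.5
```

```bash
python3 -m handwheel '[[0,-0.006,0,-0.0085,0,0,0],[0,-0.006,0,-0.0085,0,0,0],[0,-0.007,0,-0.008,0,0,0],[0,-0.0075,0,-0.0075,0,0,0],[0,-0.0085,0,-0.006,0,0,0],[0,-0.0085,0,-0.006,0,0,0]]'
python3 - <<'E'
from h import *
im,d,W=grab("side");cv2.imwrite("pics/s4.png",cv2.resize(im[60:310,150:430],None,fx=1.5,fy=1.5))
E
```

```text
time: 8.07
position: [0.5352, -0.039, 0.2233]
tool_rot: [-0.132, 3.138, 0.0]
ft_force: [-0.7, -0.1, 0.9]
grip_width: 0.004
grip_force: 0.7
```

View pics/s4.png

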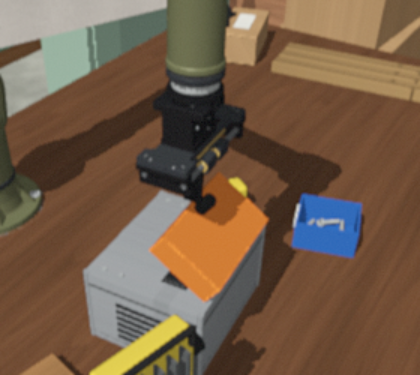

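The cover is about 33° open, with the finger on the knob at (205,202). I'll keep following the arc.

```bash
python3 -m handwheel '[[0,-0.0092,0,-0.005,0,0,0],[0,-0.0095,0,-0.004,0,0,0],[0,-0.010,0,-0.003,0,0,0],[0,-0.0102,0,-0.002,0,0,0],[0,-0.0104,0,-0.0013,0,0,0],[0,-0.0105,0,-0.0005,0,0,0],[0,-0.0106,0,0.0005,0,0,0],[0,-0.0105,0,0.0013,0,0,0],[0,-0.0103,0,0.0023,0,0,0],[0,-0.010,0,0.003,0,0,0],[0,-0.010,0,0.004,0,0,0],[0,-0.0095,0,0.0045,0,0,0]]'; python3 -m handwheel '[[0,0,0,-0.03,0,0,0],[0.087,0.03,0,-0.03,0,0,0],[0.087,0.04,0,-0.03,0,0,0],[0.087,0.03,0,-0.01,0,0,0],[0.087,0,0,0,0,0,0],[0.087,0,0,0,0,0,0],[0.087,0,0,0,0,0,0],[0.087,0,0,0,0,0,0]]';python3 - <<'E'
from h import *
im,d,W=grab("side");cv2.imwrite("pics/s5.png",cv2.resize(im[40:310,150:430],None,fx=1.7,fy=1.7))
h=cv2.cvtColor(im,cv2.COLOR_BGR2HSV)
m=(h[...,0]>165)|(h[...,0]<4);m&=(h[...,1]>130)&(abs(W[...,0]-.545)<.04)&(abs(W[...,1]+.038)<.06)&(W[...,2]>.14)
p=W[m];print(len(p),np.percentile(p,[1,50,99],axis=0).round(4))
E
```

```text
time: 9.62
position: [0.6551, -0.0292, 0.2227]
tool_rot: [0.132, -3.139, -0.0]
ft_force: [0.4, 0.4, -0.3]
grip_width: 0.008
grip_force: 0.0
time: 10.62
position: [0.5552, -0.0375, 0.3222]
tool_rot: [0.131, -3.137, 0.001]
ft_force: [0.9, -0.3, -0.9]
grip_width: 0.721
grip_force: 0.0
205 [[ 0.5329 -0.0595  0.1534]
 [ 0.5488 -0.0439  0.1735]
 [ 0.5529  0.0088  0.1862]]
```

View pics/s5.png

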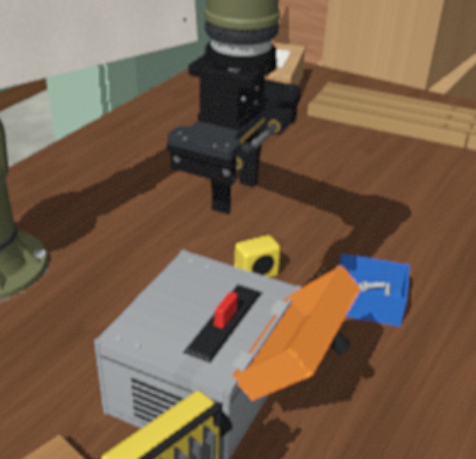

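The cover rests fully open, and the red grip shows at (228,310). I'll turn the gripper by 90° to close across the grip.

```bash
python3 -m handwheel '[[0.07,0,0,0,0,0,10],[0.07,0,0,0,0,0,10],[0.07,0,0,0,0,0,10],[0.07,0,0,0,0,0,10],[0.07,0,0,0,0,0,10],[0.07,0,0,0,0,0,10],[0.07,0,0,0,0,0,10],[0.07,0,0,0,0,0,10],[0.07,0,0,0,0,0,10]]' >/dev/null; python3 d.py 0.5446 -0.0375 0.128 4.8 0
python3 - <<'E'
from h import *
im,d,W=grab("side");h=cv2.cvtColor(im,cv2.COLOR_BGR2HSV)
m=(h[...,0]>5)&(h[...,0]<22)&(h[...,1]>170)&(W[...,0]>.55)&(W[...,0]<.8)&(abs(W[...,1])<.2)&(W[...,2]>.1)
p=W[m];print("cover pts",np.percentile(p,[1,50,99],axis=0).round(3))
E
```

```text
t 11.8 pos [ 0.555  -0.0376  0.3227] q [-0.61  0.09  0.68  1.48 -0.06  1.59  0.15] f [-0.7 -1.3  0.6] w 70.1 gf 0.0
shift mm [  1.  -10.3 194.7] turn [-0.   0.  -0.3]
cover pts [[ 0.605 -0.121  0.126]
 [ 0.671 -0.045  0.202]
 [ 0.706  0.064  0.23 ]]
```

```bash
python3 -m handwheel '[[0.07,0.001,-0.0103,0.02,0,0,0],[0.07,0,0,0.05,0,0,0],[0.07,0,0,0.05,0,0,0],[0.07,0,0,0.04,0,0,0],[0.07,0,0,0.018,0,0,0],[0.07,0,0,0,0,0,0]]' >/dev/null; python3 d.py 0.5446 -0.0375 0.130 4.8 0
python3 - <<'E'
from h import *
im,d,W=grab("side")
h=cv2.cvtColor(im,cv2.COLOR_BGR2HSV)
m=(abs(W[...,0]-.545)<.07)&(abs(W[...,1]+.0375)<.02)&(W[...,2]>.163)&(W[...,2]<.24)&(h[...,2]<90)
p=W[m];print(np.percentile(p,[0,1,3,10],axis=0)[:,2],p[p[:,2].argsort()[:4]].round(3))
cv2.imwrite("pics/s6.png",cv2.resize(im[100:310,180:400],None,fx=2.5,fy=2.5))
E
```

```text
t 12.6 pos [ 0.5441 -0.0375  0.1445] q [-0.6   0.14  0.67  1.79 -0.09  1.24  0.19] f [0.  1.  0.6] w 70.5 gf 0.0
shift mm [-0.   0.5 14.5] turn [-0.1  0.   0. ]
[0.1762168  0.17759243 0.17904382 0.1836121 ] [[ 0.578 -0.041  0.176]
 [ 0.585 -0.03   0.177]
 [ 0.506 -0.052  0.177]
 [ 0.504 -0.049  0.178]]
```

View pics/s6.png

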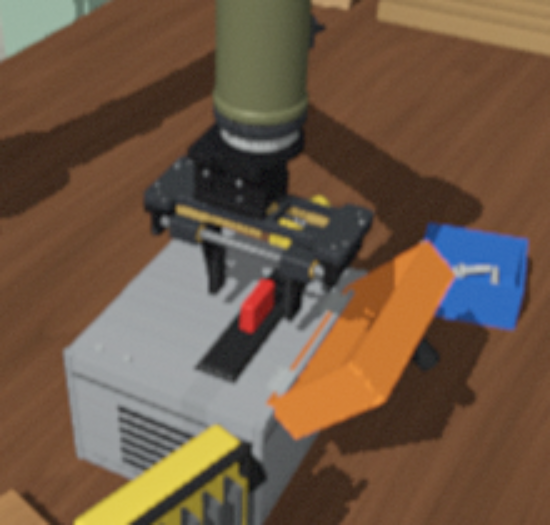

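The fingers straddle the red grip at (258,305), with tips at z about 0.176. I'll go down 14 mm and grip.

```bash
python3 -m handwheel '[[0.07,0,0,0.007,0,0,0],[0.07,0,0,0.007,0,0,0],[0,0,0,0,0,0,0],[0,0,0,0,0,0,0],[0,0,0,0,0,0,0],[0,0,0,0,0,0,0],[0,0,0,0,0,0,0],[0,0,0,0,0,0,0],[0,0,0,0,0,0,0]]' 40; python3 -m handwheel '[[0,0,0,-0.01,0,0,0],[0,0,0,-0.01,0,0,0],[0,0,0,-0.01,0,0,0]]'
```

```text
time: 13.78
position: [0.5449, -0.0374, 0.1311]
tool_rot: [2.126, 2.312, 0.001]
ft_force: [1.1, 0.1, -0.7]
grip_width: 0.16
grip_force: 40.0
time: 14.15
position: [0.5445, -0.0375, 0.1619]
tool_rot: [2.127, 2.312, 0.0]
ft_force: [0.2, -0.0, -2.7]
grip_width: 0.161
grip_force: 40.0
```

```bash
python3 -m handwheel '[[0,0,0,-0.02,0,0,0],[0,0,0,-0.025,0,0,0],[0,0,0,-0.025,0,0,0],[0,0,0,-0.025,0,0,0],[0,0,0,-0.02,0,0,0],[0,0,0,0,0,0,0]]'; python3 d.py 0.5136 -0.2728 0.276 4.8 0;python3 d.py 0.5136 -0.2728 0.2236 -13 0
```

```text
time: 14.9
position: [0.5455, -0.0376, 0.278]
tool_rot: [2.125, 2.311, 0.005]
ft_force: [-0.0, -0.4, -2.9]
grip_width: 0.157
grip_force: 40.0
t 14.9 pos [ 0.5455 -0.0376  0.278 ] q [-0.62  0.07  0.68  1.59 -0.04  1.49  0.15] f [-0.  -0.4 -2.9] w 13.7 gf 40.0
shift mm [-231.7  -51.5    1.7] turn [ 0.2 -0.  -0. ]
t 14.9 pos [ 0.5455 -0.0376  0.278 ] q [-0.62  0.07  0.68  1.59 -0.04  1.49  0.15] f [-0.  -0.4 -2.9] w 13.7 gf 40.0
shift mm [-231.7  -51.6   54.1] turn [ 0.2 -0.  17.8]
```

```bash
python3 -m handwheel '[[0,-0.02,-0.005,0,0,0,0],[0,-0.03,-0.0065,0,0,0,0],[0,-0.03,-0.0065,0,0,0,0],[0,-0.032,-0.007,0,0,0,0],[0,-0.032,-0.007,0,0,0,0],[0,-0.032,-0.007,0,0,0,0],[0,-0.03,-0.0065,0,0,0,0],[0,-0.026,-0.006,0,0,0,0],[0,0,0,0,0,0,6],[0,0,0,0,0,0,6],[0,0,0,0,0,0,5.8],[0,0,0,0,0,0,0]]' >/dev/null; python3 d.py 0.5136 -0.2728 0.2236 -13 0
```

```text
t 16.4 pos [ 0.5111 -0.2742  0.2751] q [-0.34  0.19  0.91  1.52 -0.15  1.51  0.35] f [ 0.7  0.  -2.6] w 13.7 gf 40.0
shift mm [ 1.9  2.3 51.5] turn [-0.1  0.  -0. ]
```

```bash
python3 -m handwheel '[[0,0.002,0.002,0.01,0,0,0],[0,0,0,0.015,0,0,0],[0,0,0,0.015,0,0,0],[0,0,0,0.0115,0,0,0],[0,0,0,0,0,0,0],[0,0,0,0,0,0,0],[0,0,0,0,0,0,0],[0,0,0,0,0,0,0]]'
python3 - <<'E'
from h import *
im,d,W=grab("side");im2,d2,W2=grab("top")
cv2.imwrite("pics/s7.png",np.hstack([cv2.resize(im[100:420,80:420],(400,376)),cv2.resize(im2[110:290,240:470],(400,376))]))
h=cv2.cvtColor(im2,cv2.COLOR_BGR2HSV);v,u=np.mgrid[:420,:560]
L=(u>355)&(u<465)&(v>130)&(v<215)
m=L&(W2[...,2]>.01)&(W2[...,2]<.06);r=cv2.minAreaRect(W2[m][:,:2].astype(np.float32));print("feet",r)
# filter pts in side view, lens frame
c,s=np.cos(np.radians(-13.1)),np.sin(np.radians(-13.1));X=np.array([c,s,0]);Y=np.array([-s,c,0]);Ln=np.array([.611,-.2953,.19])
for w in(W,W2):
    Q=(w-Ln)@np.stack([X,Y,[0,0,1]],1)
    k=(Q[...,0]>-.17)&(Q[...,0]<-.06)&(abs(Q[...,1])<.12)&(abs(Q[...,2])<.08)
    if k.sum():print(k.sum(),np.percentile(Q[k],[1,50,99],axis=0).round(3))
print(ctrl.get_state()["qd"].round(3))
E
```

```text
time: 17.4
position: [0.5152, -0.2716, 0.225]
tool_rot: [2.458, 1.955, 0.001]
ft_force: [0.1, 0.0, -2.7]
grip_width: 0.157
grip_force: 40.0
feet ((0.6288416981697083, -0.29942283034324646), (0.17090031504631042, 0.15387292206287384), 76.29607391357422)
3165 [[-0.134 -0.073 -0.073]
 [-0.091 -0.014  0.01 ]
 [-0.083  0.119  0.075]]
652 [[-0.169  0.01  -0.043]
 [-0.106  0.061  0.059]
 [-0.083  0.119  0.067]]
[-0.     0.001  0.     0.003  0.001 -0.002  0.   ]
```

View pics/s7.png

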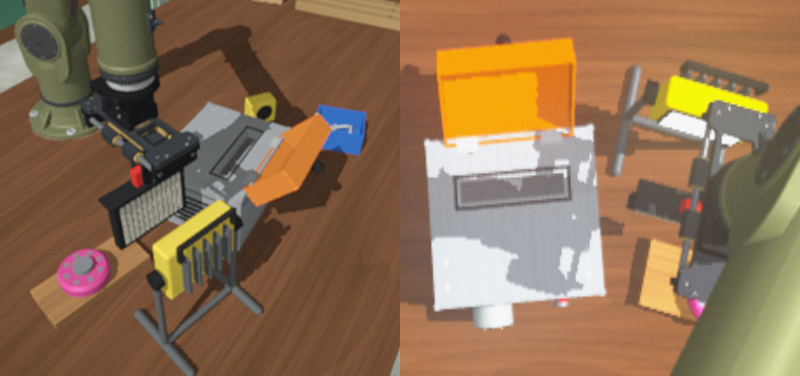

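The filter hangs upright and square in front of the lens, about 100 mm off and clear of everything. The cover is open and the light has not moved.

```bash
python3 -c "
from bench import ctrl
print(ctrl.close_job())"
```

```text
the job is handed in; nothing more can be done
None
```

I handed the job in at about 17.5 s (limit 51 s) with the cover resting open and the filter held still and upright in the gripper, square to the lit lens and about 100 mm in front of it; no verdict was returned.

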